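# Clear the pressing stand and hold the plate flush on the sloped stage

## Robot

A 7-joint arm with a two-finger parallel gripper is mounted at the origin on the work surface. World frame = base frame: x ahead of the robot, y to its left, z up, the work surface at z = 0. Lengths are in m, angles in rad, forces in N, time in s.
With the tool pointing down it reaches from about 0.425 to 0.925 m from the base axis. Payload 6.8 kg.
Tool frame: the origin (TCP) lies midway between the tips of the shut fingers; the grasp point (between the pads) lies 19 mm behind it; z points along the fingers, y is the line along which they close (so a half turn about z gives the same grasp; the last joint's range is limited). The gripper opens to 85 mm and grips with 20 to 120 N. Pads are 22 mm wide; open, the fingers measure 114 mm over their backs; the gripper's body (76 mm by 85 mm) begins 54 mm behind the grasp point. The pads swing forward as they close: fully open they stand 13 mm farther back than shut.
Start: joints at [-1.397, 0.477, 0.022, 1.555, -0.011, 1.109, -0.083], TCP at [0.188, 0.648, 0.231] pointing down, gripper open.
Joint ranges: [-2.96, 2.96], [-0.34, 2.1], [-1.41, 1.46], [0.24, 2.44], [-1.37, 4.51], [0.17, 1.92], [-2.96, 2.96]. Speed limits (rad/s): [2.39, 2.39, 3.14, 3.14, 3.14, 3.14, 3.14].

## Interface

Orientations are given as a unit quaternion [w, x, y, z].
In Python, from cell import env, kinematics, monitor, cams, spot_in, mark_of gives the robot as it stands. Calls block until the motion is done:
- env.reach(position, orientation): joint-space move of the TCP to a pose.
- env.movel(position, velocity=0.15, rot=None, stop_force=None): straight line of the TCP; rot=None keeps the orientation; velocity is the mean speed in m/s. With stop_force (N) it stops when the force on the tool has changed by that much, and returns True; else False.
- env.goto_joints(angles): joint-space move.
- env.grip(opening, f_grip=None): finger opening in m; f_grip is the grip in N (None keeps the last); returns when the fingers have stopped.
- env.dwell(seconds).
- kinematics.inverse_kinematics(position, orientation): joint angles nearest the present ones, or None.
- monitor.get_state(): the state.
- cams.camera(name): name is "scene" or "side" or "wrist"; returns (picture, depth): 420x560x3 uint8, blue, green, red; 420x560 float32, m along the optical axis (not along the pixel's ray), 0 where there is no reading.
- cams.calibration(name): a dict with "fx", "fy", "cx", "cy" (pixels), "rvec" (rotation vector, rad) and "tvec" (3), from world to camera coordinates, as OpenCV has them. Camera axes: x right, y down, z forward; pixel columns grow to the right and rows downward; lengths in m; the calibration is good to about 2 mm. The wrist camera is an equidistant fisheye: a pixel r from the principal point sees the ray r / f radians off the axis. A picture is of the moment at which its call begins: read the wrist's pose just before it. calibration takes no time and is no camera call; for the wrist camera it gives the pose at the moment of the call.
A pose or a line that the arm cannot do raises env.PlanningError and nothing moves.
- env.job_done(): hands the job in; it is judged then, once.
Trained networks look in the newest picture that a camera, given by its name, has taken for a name from the list of things; names that differ only in an ending like _2 or _b are one class to them, and where a whole thing is asked for, a point or a joint stands for the part that bears it (a point fixed in the world has none). Each returns a list of dicts, best first, with "score" (0 to 1); they miss things now and then, are a little off and sometimes report something else, mostly with a low value. They report only what shows in the picture. A call takes as long as a camera call.
- spot_in(query, camera): "at" ([x, y, z] in m, in the coordinates of the camera as it stood for that picture, good to about 4 mm: the middle of the surface that is visible of it).
- mark_of(query, camera): "at" ([x, y, z] in m, in the coordinates of the camera as it stood for that picture, good to about 4 mm: a listed point, or the origin of a listed thing).
The state is a dict: "time": time; "qpos": joint angles; "joint_velocities": joint speeds; "joint_torque": joint torques, N m; "tcp_pos": TCP position; "orientation": TCP orientation; "force": force on the tool from outside, world axes, zero at the start; "torque": the same for the moment, N m; "opening": finger opening in m; "gripper_force": force on a finger pad.
Only numpy, scipy, OpenCV 4.12 (cv2) and the standard library are available. Lean on these libraries where they do the work, as an engineer would, in place of code of your own. Each camera call takes 0.05 s, during which the arm holds its last target. There are 200 camera calls.

## Task

Clear the two tack tins off the front of the shoe-heel pressing stand by stacking them, one after the other, squarely on the third tin that stands on the bench, so the three make one straight column. Then pick up the pressing plate by its wooden grip, tilt it to the slope of the stage, and press it centred and flush on both rubber heel strips with a gentle, steady push of about 15 newtons, without shifting the stage or disturbing the awl or the thread spool. Finish while still gripping the plate and holding it pressed there; do not let go.

Things in the scene. Friction and masses are not known exactly. Their poses are not given: they have to be found in the camera images.
- stand: Pressing stand, fixed: dark steel base 270 (x) x 210 (y) x 8 mm. Origin at the centre of its underside; +x from the open front apron (two tins stand on its 8 mm plate) to the tilting stage at the back, z up. Beside the stage, at y = +/-53 mm, two posts (top 53 mm above the bench) and two curved bars of 4 mm radius, rising to 118 mm above the bench at x = 75 mm.
- stage: Sloped stage: aluminium plate 130 (x, up the slope) x 84 (y) x 8 mm, clamped stiff (30 N does not move it) at an unknown slope of 0.18 to 0.42 rad, rising away from the apron. Origin mid lower edge, underside, on the hinge line (10 mm nearer the apron than the stand's origin, 40 mm above the bench); x up the slope, y as the stand's y, z out of the face. Strips lie on its top, z = 8 mm.
- strip_low (a point): The lower of the two hard rubber heel strips fixed on the stage, 20 (x, along the slope) x 60 (y) x 6 mm. Point at the centre of its top face, 25 mm up the slope from the hinge; axes as the stage.
- strip_top (a point): The upper hard rubber heel strip, the same size, fixed on the stage. Point at the centre of its top face, 105 mm up the slope from the hinge; axes as the stage.
- stage_face (a point): Point midway between the two strips, in the plane of their top faces (65 mm up the slope from the hinge, 14 mm off the stage's underside): the centre of the pressing plate's underside belongs here. Axes as the stage: x up the slope, y level, z out of the face.
- press: Pressing plate, loose on the bench: steel, 110 (x) x 56 (y) x 8 mm, with an upright wooden grip on its middle, 34 (x) x 24 (y) mm, top 53 mm above the underside; 0.24 to 0.36 kg. Origin at the centre of the underside, z up through the grip. A plate off by 1 degree presses one strip only. x goes along the slope, either way round. It starts on one side of the stand, base_tin on the other.
- tin_left: Closed flat metal tin of tacks, 64 (x) x 44 (y) x 32 mm, about 0.2 kg (0.14 to 0.28), loose on the stand's front apron on the +y side. Origin at the centre of its underside, z up.
- tin_right: The same kind of closed tin, 64 (x) x 44 (y) x 32 mm, loose on the apron on the -y side. Origin at the centre of its underside, z up.
- base_tin: The third tin of the same size, 64 (x) x 44 (y) x 32 mm, loose on the bench to one side of the stand; the foot of the column. Origin at the centre of its underside, z up.
- awl: Bystander: yellow-handled hand tool lying on the far part of the bench; leave it alone.
- thread_spool: Bystander: upright cork spool, 44 mm across, 50 mm high, on the far part of the bench; leave it alone. Origin under its centre.

How it is judged:
On the way, in this order (a step that is already met when the one before it is completed fails the run):
1. one of the two apron tins stands squarely on the base tin, released (((z of tin_left in the frame of base_tin between 0.029 and 0.035 m and horizontal distance between tin_left and base_tin below 0.01 m and angle between the x axis of tin_left and the x axis of base_tin, either way round below 0.17 rad and angle between tin_left's own z axis and vertical below 0.06 rad) or (z of tin_right in the frame of base_tin between 0.029 and 0.035 m and horizontal distance between tin_right and base_tin below 0.01 m and angle between the x axis of tin_right and the x axis of base_tin, either way round below 0.17 rad and angle between tin_right's own z axis and vertical below 0.06 rad)) and contact force between the fingers and tin_left below 0.1 N and contact force between the fingers and tin_right below 0.1 N and linear speed of each of tin_left, tin_right below 0.02 m/s), for 0.2 s.
2. the other tin stands squarely on top of it, released: a column of three (((z of tin_left in the frame of base_tin between 0.029 and 0.035 m and horizontal distance between tin_left and base_tin below 0.01 m and angle between the x axis of tin_left and the x axis of base_tin, either way round below 0.17 rad and angle between each of tin_left, tin_right's own z axis and vertical below 0.06 rad and z of tin_right in the frame of tin_left between 0.029 and 0.035 m and horizontal distance between tin_right and tin_left below 0.01 m and angle between the x axis of tin_right and the x axis of tin_left, either way round below 0.17 rad) or (z of tin_right in the frame of base_tin between 0.029 and 0.035 m and horizontal distance between tin_right and base_tin below 0.01 m and angle between the x axis of tin_right and the x axis of base_tin, either way round below 0.17 rad and angle between each of tin_right, tin_left's own z axis and vertical below 0.06 rad and z of tin_left in the frame of tin_right between 0.029 and 0.035 m and horizontal distance between tin_left and tin_right below 0.01 m and angle between the x axis of tin_left and the x axis of tin_right, either way round below 0.17 rad)) and contact force between the fingers and tin_left below 0.1 N and contact force between the fingers and tin_right below 0.1 N and linear speed of each of tin_left, tin_right below 0.02 m/s), for 0.2 s.
At the end, for the whole second after the job is handed in: Column of 3 tins on the bench, each within 10 mm and 0.17 rad of the one below, upright, still, released. Plate gripped (>3 N), still on the stage: within 14 mm of centre, 4 mm of the strip tops, turned <0.14 rad, flush <0.05 rad, each strip >0.7 N, stage 5-30 N (all of step 2 and angle between base_tin's own z axis and vertical below 0.06 rad and height (world z) of base_tin below 0.005 m and contact force between press and stage_c2 above 0.7 N and contact force between press and stage_c1 above 0.7 N and contact force between press and stage between 5 and 30 N and angle between the z axis of press and the z axis of stage_face, either way round below 0.05 rad and angle between the x axis of press and the x axis of stage_face, either way round below 0.14 rad and x of press in the frame of stage_face between -0.014 and 0.014 m and y of press in the frame of stage_face between -0.014 and 0.014 m and z of press in the frame of stage_face between -0.004 and 0.004 m and contact force between the fingers and press above 3 N and linear speed of press below 0.01 m/s); the arm keeps its last pose, push and grip.
It fails at once if the plate is rammed onto the stage (over 45 N) (contact force between press and stage above 45 N).
It fails at once if the stage is forced to another slope (distance of stage_face from where it was at the start of the episode above 0.005 m).
It fails at once if the awl is disturbed (moved over 30 mm) (distance of awl from where it was at the start of the episode above 0.03 m).
It fails at once if the spool is disturbed (moved over 30 mm) (distance of thread_spool from where it was at the start of the episode above 0.03 m).
It also fails if it takes over 72 s, if anything falls off the work surface, if the arm or the gripper's body presses on something with over 40 N, if the wrist force passes 120 N, or if a joint passes its speed limit or range.

## Working session

There is one attempt and no reset: what is moved stays moved. The work goes in short steps, each a Python script; the robot and the scene stay as the last script left them, time stands still between calls to the robot, and variables do not carry over. Pictures are saved under pics/ and viewed, at most 10 in all, crops included, and the job is handed in when it is done.

```bash
ls; mkdir -p pics; cat > h.py <<'E'
from cell import env, kinematics, monitor, cams, spot_in, mark_of
import numpy as np, cv2
from scipy.spatial.transform import Rotation as R
def T(cam):
    c=cams.calibration(cam); return R.from_rotvec(np.ravel(c["rvec"])).as_matrix(),np.ravel(c["tvec"]),c
def w(p,cam):
    r,t,_=T(cam); return r.T@(np.asarray(p)-t)
def cloud(cam):
    im,d=cams.camera(cam); r,t,c=T(cam)
    v,u=np.mgrid[:420,:560]; 
    P=np.stack([(u-c["cx"])/c["fx"]*d,(v-c["cy"])/c["fy"]*d,d],-1)
    W=(P-t)@r; W[d==0]=np.nan
    return im,W
def st(): return monitor.get_state()
E
python3 - <<'E'
from h import *
ims=[]
for cam in ("scene","side"):
    im,W=cloud(cam); cv2.imwrite(f"pics/{cam}0.png",im); np.savez(f"{cam}0.npz",im=im,W=W)
    r,t,c=T(cam); print(cam, -r.T@t)
    for q in "stand stage strip_low strip_top stage_face press tin_left tin_right base_tin awl thread_spool".split():
        for d in mark_of(q,cam)[:4]: print(cam,q,round(d["score"],2),w(d["at"],cam).round(4), (np.array([d["at"][0]/d["at"][2]*c["fx"]+c["cx"],d["at"][1]/d["at"][2]*c["fy"]+c["cy"]])).round())
print(st())
E
```

```text
cell.py
pics
scene [ 1.29675172 -0.46077538  1.09834194]
scene stand 0.93 [ 5.623e-01  4.000e-04 -1.000e-04] [271. 207.]
scene stage 0.92 [ 0.5542 -0.0029  0.0414] [268. 196.]
scene stage 0.32 [0.6555 0.0144 0.0758] [296. 211.]
scene strip_low 0.57 [0.5779 0.0017 0.0585] [274. 197.]
scene strip_top 0.8 [0.6565 0.0146 0.0762] [296. 211.]
scene stage_face 0.86 [0.6166 0.0091 0.0626] [285. 205.]
scene stage_face 0.31 [ 5.659e-01 -3.200e-03  5.000e-04] [270. 209.]
scene press 0.82 [0.4841 0.3213 0.0032] [348. 142.]
scene tin_left 0.94 [0.4734 0.0346 0.0082] [264. 179.]
scene tin_right 0.73 [ 0.4901 -0.0749  0.0084] [232. 200.]
scene base_tin 0.86 [ 0.4684 -0.3487 -0.0012] [134. 243.]
scene awl 0.74 [ 0.6811  0.3305 -0.001 ] [395. 184.]
scene thread_spool 0.64 [ 7.133e-01 -3.028e-01 -5.000e-04] [196. 307.]
side [0.58397619 0.77120839 0.59293903]
side stand 0.97 [ 0.5681 -0.0061 -0.0023] [285. 237.]
side stage 0.92 [ 0.5602 -0.003   0.0406] [288. 223.]
side strip_low 0.85 [ 0.5816 -0.0026  0.0545] [279. 218.]
side strip_top 0.93 [0.6575 0.0123 0.0735] [245. 214.]
side stage_face 0.72 [0.61
[... 530 characters left out ...]
01,  0.02240965,  1.55539534, -0.01150073,
        1.10929103, -0.0830976 ]), 'joint_velocities': array([-7.87289153e-04, -1.12926387e-03, -5.77874318e-05, -4.60299551e-04,
       -4.91141492e-04, -7.87941452e-05, -6.21009810e-04]), 'joint_torque': array([-4.20464557e-04, -5.96318686e+01,  1.60604060e+00, -2.81550354e+01,
        1.24695242e-02,  1.45546084e-03,  1.07489467e-05]), 'tcp_pos': array([0.18770562, 0.64839786, 0.23129463]), 'orientation': array([-4.23188738e-06,  1.40443010e-01,  9.90088764e-01,  6.26189885e-06]), 'force': array([-0.25056507,  0.35694339,  0.22006357]), 'torque': array([-0.01909126,  0.0161953 ,  0.03253462]), 'gripper_force': 0.0, 'opening': 0.08510664362972989}
```

```bash
cat > fit.py <<'E'
from h import *
def rect(W,c,rad,z0,z1):
    m=(np.hypot(W[...,0]-c[0],W[...,1]-c[1])<rad)&(W[...,2]>z0)&(W[...,2]<z1)
    P=W[m]
    if len(P)<20: return None
    (cx,cy),(a,b),ang=cv2.minAreaRect((P[:,:2]*1000).astype(np.float32))
    if a<b: a,b,ang=b,a,ang+90
    ang=(ang+90)%180-90
    return np.round([cx,cy,a,b,ang,np.median(P[:,2])*1000,len(P)],1)
E
python3 - <<'E'
from fit import *
for cam in ("scene","side"):
    W=np.load(f"{cam}0.npz")["W"]
    for n,c,rad,z0,z1 in [("tl",(.476,.031),.05,.033,.047),("tr",(.493,-.075),.05,.033,.047),("base",(.47,-.347),.06,.025,.04),("grip",(.486,.32),.05,.047,.06),("plate",(.486,.32),.08,.004,.012),("gripall",(.486,.32),.05,.02,.06)]:
        print(cam,n,rect(W,c,rad,z0,z1))
    # stage: between strips plane
    m=(np.hypot(W[...,0]-.617,W[...,1]-.005)<.022)&(W[...,2]>.02)
    P=W[m]; c=P.mean(0); n=np.linalg.svd(P-c)[2][2]; n*=np.sign(n[2]); print(c,n,len(P),"slope",np.arccos(n[2]),"dir",np.degrees(np.arctan2(-n[1],-n[0])))
    m=(W[...,2]<.012)&(W[...,2]>.004)&(abs(W[...,0]-.56)<.17)&(abs(W[...,1])<.16)
    P=W[m]; print("stand",cv2.minAreaRect((P[:,:2]*1000).astype(np.float32)),len(P))
E
```

```text
scene tl [474.2  31.5  67.   47.5  13.4  40.2 321. ]
scene tr [493.1 -71.2  65.   48.   21.4  40.4 346. ]
scene base [ 465.6 -359.    82.4   69.9   17.7   32.5  440. ]
scene grip [482.6 319.9  36.3  28.9  21.5  53.2  86. ]
scene plate [486.7 321.6 155.  153.  -39.1   7.6 464. ]
scene gripall [483.7 319.4  38.4  27.9  14.   46.4 176. ]
[0.6165939  0.00635993 0.06040746] [-0.20235708 -0.05264098  0.97789598] 160 slope 0.21064633135360175 dir 14.581679513330897
stand ((559.9849853515625, -0.3100738525390625), (339.9427490234375, 318.7112731933594), 0.1185888722538948) 4007
side tl [476.8  31.1  63.5  45.7  14.4  38.8 395. ]
side tr [495.2 -71.3  64.2  47.8  19.6  38.9 308. ]
side base [ 462.4 -351.8   91.5   58.9   37.4   30.7  193. ]
side grip [485.4 319.9  34.7  24.4  12.1  51.3 265. ]
side plate [ 485.6  319.6  110.6   58.9   12.7    6.9 1436. ]
side gripall [485.2 320.3  34.8  24.9  13.2  47.8 517. ]
[0.61646248 0.00575709 0.05846706] [-0.1812583  -0.02864198  0.98301834] 158 slope 0.18455317355789014 dir 8.979489176408734
stand ((569.7745971679688, -2.1648406982421875), (270.51544189453125, 211.67005920410156), 11.366519927978516) 3827
```

View pics/scene0.png

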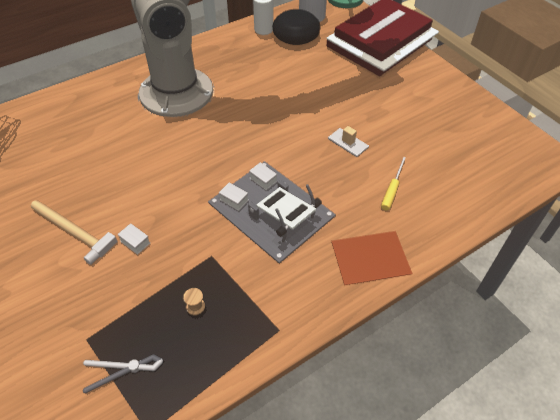

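View pics/side0.png

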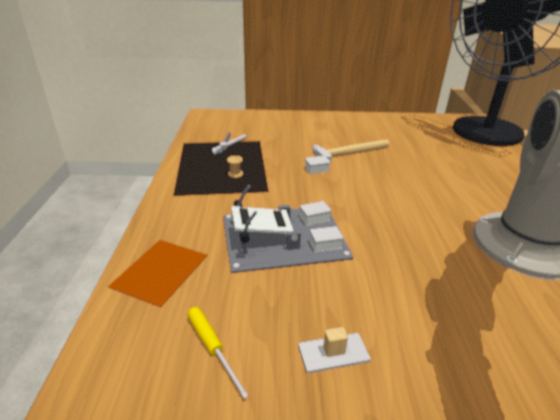

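```bash
cat >> fit.py <<'E'
def tool(deg,pitch=0.,ax=None):
    a=np.radians(deg); x=np.array([np.cos(a),np.sin(a),0]); z=np.array([0,0,-1.]); 
    r=R.from_matrix(np.c_[x,np.cross(z,x),z])
    if ax is not None: r=R.from_rotvec(np.asarray(ax)*pitch)*r
    q=r.as_quat(); return np.r_[q[3],q[:3]]
def wcloud():
    r,t,c=T("wrist"); im,d=cams.camera("wrist")
    v,u=np.mgrid[:420,:560]; dx=(u-c["cx"]); dy=(v-c["cy"]); rr=np.hypot(dx,dy)+1e-9; th=rr/c["fx"]
    k=np.tan(np.minimum(th,1.4))*d/rr
    W=(np.stack([dx*k,dy*k,d],-1)-t)@r; W[(d==0)|(th>1.3)]=np.nan
    return im,W
E
cat > go.py <<'E'
from fit import *
def near(pos,deg):
    q=st()["qpos"]; best=None
    for a in (deg,deg+180):
        s=kinematics.inverse_kinematics(pos,tool(a))
        if s is not None:
            d=np.abs(np.asarray(s)-q).max(); 
            if best is None or d<best[0]: best=(d,a,s)
    return best
E
python3 - <<'E'
from go import *
for n,p in (("tins",(.45,-.02,.22)),("base",(.44,-.34,.22))):
    b=near(p,14); print(b[0],b[1],b[2]); env.reach(p,tool(b[1])); s=st(); print(s["time"],s["qpos"].round(2))
    im,W=wcloud(); cv2.imwrite(f"pics/w_{n}.png",im); np.savez(f"w_{n}.npz",W=W,im=im)
    r,t,c=T("wrist"); print("cam",-r.T@t,c["fx"],r[2])
    for q in ("tin_left","tin_right","base_tin","strip_low","strip_top","stage_face"):
        for d in mark_of(q,"wrist")[:2]: print(q,round(d["score"],2),w(d["at"],"wrist").round(4))
    for nm,c,rad,z0,z1 in [("tl",(.476,.031),.05,.033,.047),("tr",(.493,-.075),.05,.033,.047),("base",(.47,-.347),.05,.027,.038)]: print(nm,rect(W,c,rad,z0,z1))
a=cv2.imread("pics/w_tins.png");b=cv2.imread("pics/w_base.png");cv2.imwrite("pics/w2.png",cv2.resize(np.hstack([a,b]),(800,300)))
E
```

```text
1.13217256829082 14 [-0.99029587  0.15621841  1.00944371  2.12625425 -0.16404907  0.93814929
 -1.21527017]
3.7417 [-0.99  0.16  1.01  2.13 -0.16  0.94 -1.22]
cam [ 0.51426268 -0.00334307  0.36246411] 325.19226210127806 [-0.25070284 -0.06272588 -0.96602979]
tin_left 0.79 [0.4723 0.0303 0.0074]
tin_right 0.75 [ 0.4884 -0.0732  0.0069]
base_tin 0.67 [ 0.4694 -0.3477 -0.0033]
strip_low 0.68 [ 0.5806 -0.0007  0.0604]
stage_face 0.82 [0.6175 0.01   0.0615]
tl [ 475.2   29.8   63.3   43.9   13.2   39.8 2723. ]
tr [ 493.4  -73.4   65.1   44.8   22.3   39.7 2666. ]
base [ 469.1 -345.9   64.7   44.4   18.9   31.7 1064. ]
0.8867164398875664 14 [-0.22791767  0.45568114  1.0333691   1.90146311 -0.45323629  1.04184766
 -0.3284847 ]
5.3083 [-0.23  0.46  1.03  1.9  -0.45  1.04 -0.33]
cam [ 0.50489356 -0.32258573  0.36222863] 325.19226210127806 [-0.2507666  -0.06162661 -0.96608399]
tin_left 0.74 [0.4731 0.0315 0.0064]
tin_right 0.59 [ 0.4915 -0.0731  0.0087]
base_tin 0.87 [ 0.4672 -0.3471 -0.0014]
strip_low 0.92 [ 0.5816 -0.0031  0.0593]
tl [ 475.4   29.2   64.5   46.5   13.1   39.6 1143. ]
tr [ 493.9  -74.5   64.9   45.4   22.3   39.7 1686. ]
base [ 469.2 -347.2   64.6   44.4   18.5   31.8 2653. ]
```

View pics/w2.png

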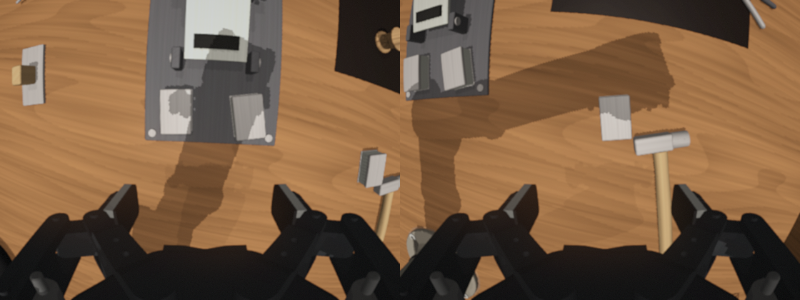

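```bash
cat >> go.py <<'E'
BASE=np.array([.4692,-.3469]); BY=18.6
def pick(c,yaw):
    b=near((*c,.14),yaw); env.reach((*c,.14),tool(b[1]))
    hit=env.movel((*c,.011),velocity=.12,stop_force=8)
    z=st()["tcp_pos"][2]; env.grip(0.0,f_grip=40); s=st(); print("hit",hit,z,"open",s["opening"],s["gripper_force"],s["time"],s["tcp_pos"])
    env.movel((*c,.15),velocity=.15); s=st(); print("lift",s["opening"],s["gripper_force"],s["force"]); return z,b[1]
def place(c,yaw,zt):
    b=near((*c,.17),yaw); env.reach((*c,.17),tool(b[1]))
    env.movel((*c,zt+.012),velocity=.12)
    hit=env.movel((*c,zt-.004),velocity=.02,stop_force=4); s=st(); print("place hit",hit,s["tcp_pos"],zt,s["time"])
def look(tag,pos,zs):
    im,W=wcloud(); cv2.imwrite(f"pics/{tag}.png",im); np.savez(f"{tag}.npz",W=W)
    for nm,c,rad,z0,z1 in zs: print(nm,rect(W,c,rad,z0,z1))
E
python3 - <<'E'
from go import *
W=np.load("w_base.npz")["W"]; m=(abs(W[...,0]-.46)<.06)&(abs(W[...,1]+.41)<.03)&(W[...,2]>.004); P=W[m]; print("hammer zmax",np.percentile(P[:,2],99),P.min(0),P.max(0))
z,a=pick((.4934,-.0736),22.2)
E
```

```text
hammer zmax 0.3243182460752962 [ 0.4003821  -0.4399785   0.00404224] [ 0.47178515 -0.38000106  0.32630328]
hit False 0.011495344928673722 open 0.04336214481968766 40.64944803714752 8.4417 [ 0.49367666 -0.07343954  0.01147127]
lift 0.04333856576360228 40.76657295227051 [-0.00300373 -0.01822967 -2.14179224]
```

```bash
python3 - <<'E'
from go import *
place(BASE,BY,.0355)
env.grip(.085)
s=st(); print(s["time"],s["opening"],s["force"])
env.movel((*BASE,.16),velocity=.2)
p=(.44,-.34,.22); b=near(p,BY); env.reach(p,tool(b[1]))
look("st1",0,[("top",BASE,.05,.058,.07),("base?",BASE,.06,.027,.038),("tl",(.4753,.0298),.05,.033,.047)]); print(st()["time"])
E
```

```text
place hit True [ 0.46921229 -0.3468292   0.03554411] 0.0355 12.3583
12.85 0.08534634662428489 [-0.43309283 -0.86798391 -1.09364816]
top [ 468.8 -347.2   64.5   44.4   17.3   63.8 3200. ]
base? [ 477.4 -365.9   97.1   35.4   53.8   30.1   70. ]
tl [ 475.9   29.    64.5   46.6   13.5   39.7 1163. ]
14.05
```

View pics/st1.png

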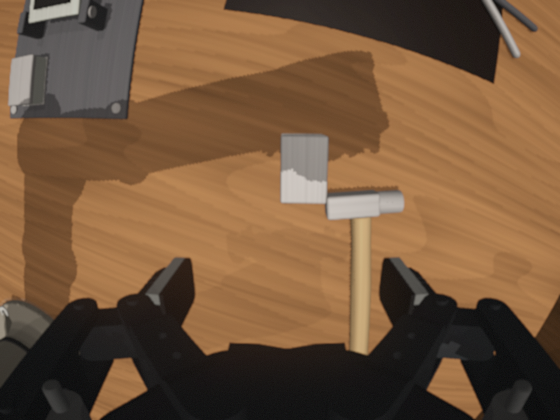

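The first tin sits square on the base tin (304,168), and the hammer beside it (365,205) is untouched. Next is the second tin.

```bash
python3 - <<'E'
from go import *
z,a=pick((.4753,.0298),13.2)
C=np.array([.4690,-.3470])
place(C,17.9,.0675+z-.0115)
env.grip(.085)
env.movel((*C,.18),velocity=.2)
p=(.44,-.34,.24); b=near(p,BY); env.reach(p,tool(b[1]))
look("st2",0,[("top",BASE,.05,.09,.102),("mid",BASE,.06,.058,.07)]); print(st()["time"])
# over press and stage
p=(.45,.30,.20); b=near(p,12.7); print(b); env.reach(p,tool(b[1]))
look("pr",0,[("grip",(.4855,.32),.05,.047,.06),("plate",(.4855,.32),.075,.004,.012)])
for q in ("press",):
    for d in mark_of(q,"wrist")[:2]: print(q,round(d["score"],2),w(d["at"],"wrist").round(4))
s=st(); print(s["time"],s["qpos"].round(2))
E
```

```text
hit False 0.01146245460507447 open 0.043135936622636706 40.7367342710495 17.15 [0.47555389 0.02994985 0.01142817]
lift 0.04313372970812131 40.812948346138 [ 0.83091806 -0.1053749  -1.06290764]
place hit True [ 0.46897826 -0.34690953  0.06747962] 0.06746245460507448 21.15
top [ 469.  -346.9   63.8   44.2   18.2   95.8 3468. ]
mid [ 498.9 -336.2   42.     1.   -69.8   64.9   45. ]
22.7833
(np.float64(1.39376558195008), 12.7, array([-1.62422814,  0.711309  ,  1.37919992,  1.96142918, -0.77594901,
        1.15557829, -1.27634301]))
grip [ 484.4  319.2   33.7   23.7   12.5   52.6 1000. ]
plate [ 484.2  319.3  109.8   56.5   12.4    7.9 4620. ]
press 0.9 [0.4816 0.316  0.0024]
25.175 [-1.62  0.71  1.38  1.96 -0.78  1.16 -1.28]
```

```bash
cat > stage.py <<'E'
from go import *
def fitplane(P):
    for _ in range(4):
        c=np.median(P,0) if _==0 else P.mean(0); n=np.linalg.svd(P-P.mean(0),full_matrices=False)[2][2]; n*=np.sign(n[2]); e=(P-P.mean(0))@n; P=P[abs(e)<max(2.5*e.std(),.0005)]
    return P.mean(0),n,len(P),e.std()
def analyse(im,W):
    up=np.array([np.cos(np.radians(11.6)),np.sin(np.radians(11.6))]); 
    m=(abs(W[...,0]-.617)<.09)&(abs(W[...,1]-.005)<.07)&(W[...,2]>.036)&(W[...,2]<.13); g=im.mean(2)
    Pw=W[m&(g>110)]; Pb=W[m&(g<70)]
    c,n,k,e=fitplane(Pw); print("plate",c,n,k,e,"slope",np.arccos(n[2]),"dir",np.degrees(np.arctan2(-n[1],-n[0])))
    return m,c,n
E
python3 - <<'E'
from stage import *
p=(.54,-.01,.25); b=near(p,11.6); print(b); env.reach(p,tool(b[1]))
im,W=wcloud(); cv2.imwrite("pics/stg.png",im); np.savez("stg.npz",W=W,im=im)
for q in ("strip_low","strip_top","stage_face","stage","stand"):
    for d in mark_of(q,"wrist")[:2]: print(q,round(d["score"],2),w(d["at"],"wrist").round(4))
analyse(im,W); print(st()["time"])
E
```

```text
(np.float64(0.5954553250726207), 11.6, array([-1.02725214,  0.51038506,  1.28656054,  1.90811603, -0.5423877 ,
        1.13949734, -0.90106432]))
strip_low 0.41 [0.6183 0.0118 0.0613]
strip_top 0.88 [0.6621 0.0086 0.0703]
stage_face 0.94 [0.6198 0.0115 0.0617]
stage_face 0.6 [ 0.4807  0.3183 -0.0007]
stage 0.6 [ 0.5589 -0.0044  0.0431]
stand 0.75 [ 0.57   -0.0021  0.0006]
plate [0.6230057  0.00642457 0.06047479] [-0.18405147 -0.03759258  0.98219746] 7659 0.0007263675861377483 slope 0.18897413332909385 dir 11.543900589730557
26.7167
```

View pics/stg.png

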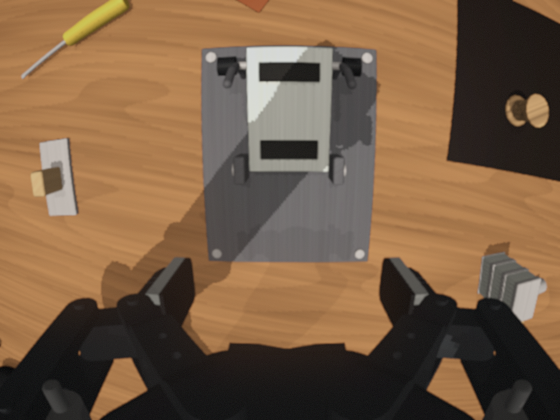

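The stage shows both strips at (289,72) and (289,149), with its slope near 0.19 rad. The column stands at the right edge, around (510,285). I'll take the strip centres next.

```bash
python3 - <<'E'
from stage import *
d=np.load("stg.npz"); im,W=d["im"],d["W"]; m,c,n=analyse(im,W); g=im.mean(2)
dk=((g<60)&np.isfinite(W[...,2])&m).astype(np.uint8); dk[:, :254]=0; dk[:,325:]=0
k,l,s,ce=cv2.connectedComponentsWithStats(dk)
cs=[]
for i in range(1,k):
    if s[i,4]>300:
        P=W[l==i]; h=(P-c)@n; (cx,cy),(a,b),ang=cv2.minAreaRect((P[:,:2]*1000).astype(np.float32)); 
        q,nn,kk,e=fitplane(P); print(s[i],P.mean(0),"h",np.median(h),(cx,cy),a,b,ang,np.arccos(nn[2])); cs.append(np.r_[cx/1000,cy/1000,np.median(P[:,2])])
v=cs[0]-cs[1]; print(v,np.linalg.norm(v),"slope",np.arctan2(v[2],np.hypot(*v[:2])),"yaw",np.degrees(np.arctan2(v[1],v[0])),"mid",(cs[0]+cs[1])/2)
# whole plate outline
P=W[(l>=0)&m&(abs((W-c)@n)<.003)]; up=v/np.linalg.norm(v); print(cv2.minAreaRect((P[:,:2]*1000).astype(np.float32)))
# stand
m=(W[...,2]<.012)&(W[...,2]>.005)&(abs(W[...,0]-.56)<.16)&(abs(W[...,1])<.15);P=W[m];print("stand",cv2.minAreaRect((P[:,:2]*1000).astype(np.float32)))
E
```

```text
plate [0.6230057  0.00642457 0.06047479] [-0.18405147 -0.03759258  0.98219746] 7659 0.0007263675861377483 slope 0.18897413332909385 dir 11.543900589730557
[ 260   63   59   18 1027] [0.65784576 0.01337747 0.07343359] h 0.006057545743897349 (657.7239990234375, 13.647886276245117) 17.053691864013672 56.27666091918945 11.880478858947754 0.1931326064891223
[261 141  56  18 990] [ 0.58124914 -0.00173969  0.05834622] h 0.005904358436238101 (581.1527099609375, -1.7948246002197266) 18.066631317138672 56.90546417236328 11.704632759094238 0.1906059350581151
[0.07657129 0.01544271 0.01517737] 0.0795738168059375 slope 0.19190907683536407 yaw 11.402322979213473 mid [0.61943835 0.00592653 0.0658417 ]
((615.8505249023438, -0.21796417236328125), (140.1138153076172, 133.86695861816406), 10.994948387145996)
stand ((569.1068115234375, -4.4144439697265625), (270.654052734375, 211.10653686523438), 11.330345153808594)
```

```bash
python3 - <<'E'
from stage import *
c=(.4844,.3192)
b=near((*c,.14),12.45); env.reach((*c,.14),tool(b[1]))
hit=env.movel((*c,.019),velocity=.12,stop_force=8); s=st(); print(hit,s["tcp_pos"],s["qpos"].round(2))
env.grip(0,f_grip=80); s=st(); print(s["opening"],s["gripper_force"],s["time"],s["tcp_pos"])
env.movel((*c,.2),velocity=.15); s=st(); print(s["opening"],s["gripper_force"],s["force"],s["torque"])
yaw=11.5; y=np.radians(yaw); sl=.191; ax=[np.sin(y),-np.cos(y),0]; n=np.array([-np.sin(sl)*np.cos(y),-np.sin(sl)*np.sin(y),np.cos(sl)]); F=np.array([.6194,.0060,.0660])
p=F+n*(.019+.10); 
for a in (yaw,yaw+180): print(a,kinematics.inverse_kinematics(p,tool(a,sl,ax)))
r=R.from_quat(np.roll(tool(yaw,sl,ax),-1)).as_matrix(); print(r[:,2],-n)
s=st(); print(s["time"],b[1])
im,W=cloud("side"); cv2.imwrite("pics/held.png",im[120:420,200:500])
m=(W[...,2]>.12)&(W[...,2]<.2)&(abs(W[...,0]-.4844)<.08)&(abs(W[...,1]-.3192)<.06)
print(rect(W,c,.08,.17,.196))
E
```

```text
False [0.48496457 0.31937937 0.01969506] [-1.34  0.85  0.92  1.97 -0.94  0.83 -1.22]
0.022817861651884364 79.14424538612366 29.7917 [0.48461444 0.31923257 0.01933573]
0.022768622122748938 78.53851675987244 [-0.14023528 -0.3929154  -4.35601034] [-0.05149302 -0.00949771  0.02617268]
11.5 [-0.89035031  0.5106109   1.06604278  1.98832594 -0.70574781  0.81817722
 -0.8199752 ]
191.5 [-0.42400801  0.32674962  0.40228841  1.96359035 -0.24055896  0.69924956
  1.88945015]
[ 0.18602969  0.03784817 -0.98181489] [ 0.18602969  0.03784817 -0.98181489]
31.15 12.45
[ 484.6  320.   111.3   57.9   12.5  186.4 1839. ]
```

View pics/held.png

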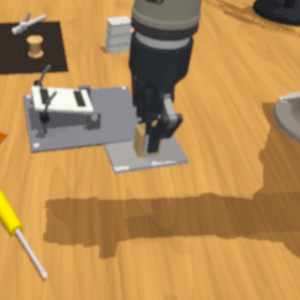

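The plate is held level by its grip (crop 147,150), and the column still stands at (118,33). Now the tilt and approach.

```bash
cat > g.py <<'E'
from stage import *
yaw=11.5; y=np.radians(yaw); sl=.191; ax=[np.sin(y),-np.cos(y),0]; n=np.array([-np.sin(sl)*np.cos(y),-np.sin(sl)*np.sin(y),np.cos(sl)]); F=np.array([.6194,.0060,.0660]); Q=tool(yaw,sl,ax); ZT=.0193
U=np.array([np.cos(sl)*np.cos(y),np.cos(sl)*np.sin(y),np.sin(sl)]); V=np.array([-np.sin(y),np.cos(y),0])
def rep(t,f0,t0):
    s=st(); e=s["tcp_pos"]-F; f=s["force"]-f0; m=s["torque"]-t0
    print(t,round(s["time"],2),"uvn mm",(1000*np.array([e@U,e@V,e@n-ZT])).round(2),"f uvn",np.array([f@U,f@V,f@n]).round(2),"m",np.array([m@U,m@V]).round(3),"g",round(s["gripper_force"],1)); return f@n
E
python3 - <<'E'
from g import *
env.reach(F+n*(ZT+.10),Q)
env.movel(F+n*(ZT+.015),velocity=.1); env.dwell(.3)
s=st(); f0,t0=s["force"],s["torque"]; np.savez("f0.npz",f=f0,t=t0)
# plate pose seen by the side camera
im,W=cloud("side"); cv2.imwrite("pics/above.png",im[150:300,170:370])
rep("above",f0,t0)
hit=env.movel(F+n*(ZT-.006),velocity=.012,stop_force=5)
print(hit); env.dwell(.2); rep("contact",f0,t0)
E
```

```text
above 33.83 uvn mm [ 0.18  0.07 15.25] f uvn [ 0.34 -0.18  0.44] m [0.075 0.025] g 78.3
True
contact 35.19 uvn mm [-0.02  0.04  0.21] f uvn [ 1.01 -0.2   9.34] m [ 0.084 -0.118] g 79.6
```

```bash
python3 - <<'E'
from g import *
d=np.load("f0.npz"); f0,t0=d["f"],d["t"]
h=ZT+.0002
for i in range(14):
    f=rep("step",f0,t0)
    if f>14.3: break
    h-=.0002 if f<12 else .0001
    env.movel(F+n*h,velocity=.005,stop_force=8); env.dwell(.2)
env.dwell(.8); rep("end",f0,t0); print(h)
im,W=cloud("side"); cv2.imwrite("pics/press.png",cv2.resize(im[150:300,170:370],None,fx=3,fy=3))
im,W=cloud("scene"); c2=cv2.imwrite("pics/press2.png",cv2.resize(im[110:290,100:380],None,fx=2.5,fy=2.5))
Ws=np.load("scene0.npz")["W"]; print(rect(W,BASE,.05,.09,.103))
E
```

```text
step 35.19 uvn mm [-0.02  0.04  0.21] f uvn [ 1.01 -0.2   9.34] m [ 0.084 -0.118] g 79.6
step 35.91 uvn mm [-0.08 -0.01  0.21] f uvn [-0.7   0.72 10.75] m [0.21 0.12] g 79.8
step 36.36 uvn mm [-0.06  0.    0.2 ] f uvn [-2.11  1.15 13.91] m [0.268 0.27 ] g 80.2
step 36.81 uvn mm [-0.05 -0.    0.19] f uvn [-2.19  1.6  15.7 ] m [0.341 0.438] g 80.4
end 37.61 uvn mm [-0.08  0.01  0.19] f uvn [-2.03  2.05 16.33] m [0.318 0.391] g 80.4
0.019000000000000003
[ 467.4 -345.2   67.    45.1   16.5   96.6  435. ]
```

View pics/press.png

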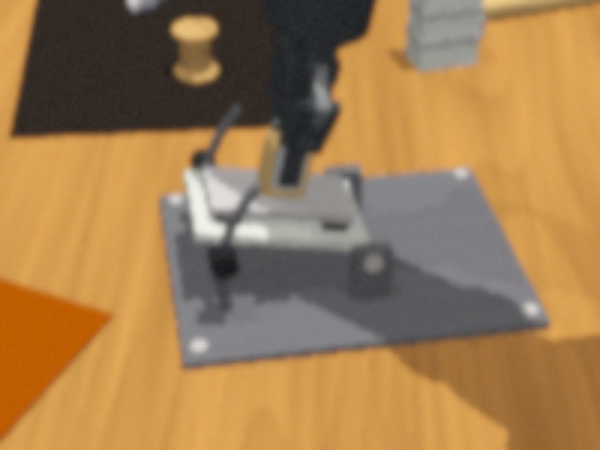

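```bash
python3 - <<'E'
from g import *
d=np.load("f0.npz"); f0,t0=d["f"],d["t"]; h=.0190
for ds in (0,.004,.008,.004,0,-.004,-.008,-.004,0):
    q=tool(yaw,sl+ds,ax); nn=-R.from_quat(np.roll(q,-1)).as_matrix()[:,2]
    env.movel(F+nn*ZT+n*(h-ZT),velocity=.005,rot=q,stop_force=10); env.dwell(.3)
    f=rep(ds,f0,t0)
    qa=R.from_quat(np.roll(st()["orientation"],-1)).as_matrix()[:,2]; print("   tool tilt",np.arccos(-qa[2]).round(4))
    if f>25: break
E
```

```text
0 38.26 uvn mm [-0.02  0.02  0.19] f uvn [-1.95  1.32 15.32] m [0.268 0.45 ] g 80.2
   tool tilt 0.191
0.004 38.81 uvn mm [ 0.09 -0.03  0.2 ] f uvn [-0.45  0.49 13.92] m [0.236 0.717] g 80.1
   tool tilt 0.1952
0.008 39.36 uvn mm [ 0.14 -0.01  0.24] f uvn [-0.21  1.67 14.69] m [0.314 0.784] g 80.3
   tool tilt 0.1994
0.004 39.91 uvn mm [ 0.08 -0.01  0.19] f uvn [-0.4   1.72 14.2 ] m [0.314 0.637] g 80.3
   tool tilt 0.1953
0 40.46 uvn mm [0.02 0.02 0.19] f uvn [-1.12  0.38 14.99] m [0.34 0.44] g 80.4
   tool tilt 0.1911
-0.004 41.01 uvn mm [-0.06  0.01  0.2 ] f uvn [-3.77  1.35 15.85] m [0.387 0.349] g 80.4
   tool tilt 0.187
-0.008 41.56 uvn mm [-0.11 -0.01  0.27] f uvn [-3.54  1.72 17.07] m [0.451 0.326] g 80.6
   tool tilt 0.1829
-0.004 42.11 uvn mm [-0.08 -0.03  0.2 ] f uvn [-2.44  2.13 15.04] m [0.416 0.316] g 80.2
   tool tilt 0.1869
0 42.66 uvn mm [0.   0.02 0.2 ] f uvn [-1.48  1.86 14.38] m [0.356 0.478] g 80.2
   tool tilt 0.1911
```

```bash
python3 - <<'E'
from g import *
d=np.load("f0.npz"); f0,t0=d["f"],d["t"]; h=.0190
q=tool(yaw,sl-.002,ax); nn=-R.from_quat(np.roll(q,-1)).as_matrix()[:,2]
env.movel(F+nn*ZT+n*(h-ZT),velocity=.005,rot=q,stop_force=10); env.dwell(1.0); rep("a",f0,t0); env.dwell(.5); f=rep("b",f0,t0)
im,W=cloud("scene"); print(rect(W,BASE,.05,.09,.103))
for n_ in ("awl","thread_spool"): print(n_,[w(x["at"],"scene").round(3) for x in mark_of(n_,"scene")[:1]])
if 11<f<20: print(env.job_done())
E
```

```text
a 43.91 uvn mm [-0.01 -0.01  0.2 ] f uvn [-1.64  2.4  14.69] m [0.417 0.368] g 80.3
b 44.41 uvn mm [-0.03  0.01  0.2 ] f uvn [-2.03  0.71 15.8 ] m [0.396 0.432] g 80.3
[ 467.3 -345.7   68.4   44.8   17.    96.5  439. ]
awl [array([ 0.683,  0.33 , -0.002])]
thread_spool [array([ 0.714, -0.304, -0.   ])]
the job is handed in; nothing more can be done
None
```

I stacked the three tins in one column and handed the job in at about 44 s with the plate still gripped and pressed on the stage at about 15 N; the hand-in returned no verdict, and contact on both strips is inferred from a small tilt sweep rather than measured.

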